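# Third hand: hold the under-sink rail against its sprung socket

## Robot

A 6-joint arm with a two-finger parallel gripper is mounted at the origin on the work surface. World frame = base frame: x ahead of the robot, y to its left, z up, the work surface at z = 0. Lengths are in mm, angles in rad, forces in N, time in s.
With the tool pointing down it reaches from about 375 to 750 mm from the base axis. Payload 9 kg.
Tool frame: the origin (TCP) lies on the centre line of the jaws, within the pads' length; the fingertips stand 14 mm ahead of it and the grasp point (between the pads) lies 5 mm behind it; z points along the fingers, y is the line along which they close (so a half turn about z gives the same grasp; the last joint's range is limited). The gripper opens to 85 mm and grips with 20 to 120 N. Pads are 22 mm wide; open, the fingers measure 114 mm over their backs; the gripper's body (76 mm by 85 mm) begins 54 mm behind the grasp point. The pads swing forward as they close: fully open they stand 13 mm farther back than shut.
Start: joints at [0.886, 0.104, 0.097, 1.564, 0, 1.353], TCP at [270.027, 535.836, 245.331] pointing down, gripper open.
Joint ranges: [-2.99, 2.99], [-0.84, 1.86], [-1.1, 1.16], [-1.84, 2.11], [-1.51, 1.56], [-3.14, 3.14]. Speed limits (rad/s): [2.22, 2.22, 2.57, 3.14, 3.14, 3.14].

## Interface

Orientations are given as a unit quaternion [w, x, y, z].
In Python, from rig import robot, cams, nets gives the robot as it stands.
- The arm moves only by the shell command python3 -m inch 'ROWS' [OPENING] [FORCE]. ROWS is JSON, a list that holds one entry, the list of rows, each a list of 6 numbers: the shift along the world's x, y, z in mm, then the turn, a rotation vector about the world's x, y, z in degrees. A call has 1 to 20 rows; each row shifts and turns the commanded pose from where the row before left it; what a row does not reach is not made up. A row lasts 1/10 s, in which the tool goes at most 50 mm and 8.59 degrees, less where a joint would pass 70% of its speed; a pose out of reach is approached as far as the arm can. A call is refused whole if a number of a shift passes 50 or a number of a turn 8.59, either way. A call with a gripper value outside its range is refused whole. OPENING is the closure, from 0 (fully open) to 1 (shut), set as the call begins (- or left out, the last holds). The fingers move at their own pace and stop on an object; FORCE is the grip in N (left out, the last holds). Time passes only in rows, so rows that do not move let the fingers close. It gives the time, the measured TCP pose, the force, the opening and the grip force at its end, in the units of the state.
- robot.state(): the state, without advancing time (a new reading comes with each control period).
- cams.capture(name): name is "scene" or "top"; returns the picture (420x560x3 uint8, red, green, blue); there is no depth.
- cams.camera_info(name): a dict with "mtx" (3x3 intrinsics, pixels), "rvec" (rotation vector, rad) and "tvec" (3), from world to camera coordinates, as OpenCV has them. Camera axes: x right, y down, z forward; pixel columns grow to the right and rows downward; lengths in mm; the calibration is good to about 2 mm. A picture is of the moment at which its call begins. camera_info takes no time and is no camera call.
- robot.sign_off(): hands the job in; it is judged then, once.
Trained networks look in the newest picture that a camera, given by its name, has taken for a name from the list of things; names that differ only in an ending like _2 or _b are one class to them, and where a whole thing is asked for, a point or a joint stands for the part that bears it (a point fixed in the world has none). Each returns a list of dicts, best first, with "conf" (0 to 1); they miss things now and then, are a little off and sometimes report something else, mostly with a low value. They report only what shows in the picture. A call takes as long as a camera call. They do not tell look-alikes from the thing itself.
- nets.find_in(camera, name): "box" ([centre column, centre row, width, height] in pixels, round what is visible of it).
- nets.cut_out(camera, name): "mask" (420x560 bool, what is visible of it) and "box" ([centre column, centre row, width, height] in pixels, round what is visible of it).
- nets.mark_of(camera, name): "point" ([column, row] in pixels: a listed point, or the origin of a listed thing).
The state is a dict: "t": time; "joint_pos": joint angles; "qd": joint speeds; "effort": joint torques, N m; "eef_pos": TCP position; "eef_rot": TCP orientation; "contact_force": force on the tool from outside, world axes, zero at the start; "wrist_torque": the same for the moment, N m; "finger_gap": finger opening in mm; "grip_force": force on a finger pad.
Only numpy, scipy, OpenCV 4.12 (cv2) and the standard library are available. Lean on these libraries where they do the work, as an engineer would, in place of code of your own. Each camera call takes 0.05 s, during which the arm holds its last target. There are 200 camera calls.

## Task

Take the steel rail with the green tape out of its rest, line its taped end up with the sprung socket on the oak cabinet panel and slide it in. Then push it against the spring, without ever ramming the spring to its stop, until the socket's mouth is at the middle of the green tape, which is a steady push of about 10 newtons. Finish while still gripping the rail and pushing like that, so that I can screw on the bracket at its other end; leave everything else where it is.

Things in the scene. Friction and masses are not known exactly. Their poses are not given: they have to be found in the camera images.
- rail: loose steel rail: round bar 16 mm across, 240 mm long, 120 g, black ends tapered over the last 5 mm to 10 mm. Origin mid-length on its axis; y runs along it, and its -y end, roughly towards the robot's right, is the taped one: green band 10 mm wide, 27.5 to 37.5 mm from that end. Lies level in one of the rest's two lanes (either), axis 53 mm above the worktop
- rail_tip (a point): centre of the rail's taped end face, 120 mm from the rail's origin along the rail's -y; axes as the rail's
- rest: fixed wooden rest, 150 x 160 mm (x, y): 10 mm base board and two cross blocks 20 mm thick at y = -70 and +70 mm, with slots 20 mm wide, 8 mm deep at x = -40 and +40 mm (slot floor 45, block tops 53 mm above the worktop). Between the blocks the rail can be gripped from above at its middle. Origin: underside centre
- corner: fixed cabinet corner: oak panel 160 mm wide, 18 thick, 130 high, upright, its face at y = 0; white bottom board 16 mm thick reaches 130 mm out from it to +y. Black tube socket, 29 mm outside, 19 mm bore, sticks out 55 mm along +y (roughly to the robot's left), axis level, 80 mm above the worktop. Origin: underside, on the panel's face, below the socket
- socket_mouth (a point): centre of the socket's open mouth, on the bore axis; axes as the corner's: y points out of the socket, so the rail goes in along -y
- plunger (a joint): white spring plunger inside the socket, m of compression: 0 relaxed, its face 20 mm inside the mouth; 0.8 N per mm, no preload, so 12.5 mm is 10 N, when the rail is 32.5 mm deep and the mouth is at the middle of the tape; the stop is at 25 mm
- spare_rail: loose black plastic rail, same size as the steel one, no tape; lies in the other lane of the rest. Leave it.
- green_bottle: green cleaner bottle, blue cap, 72 mm across, 250 mm tall, standing; origin under its centre. Leave it.
- amber_bottle: amber bottle, red cap, 68 mm across, 200 mm tall, standing; origin under its centre. Leave it.
- screwdriver: screwdriver lying on the worktop. Leave it.
- far_bracket: loose steel ring bracket, 52 mm across, 12 mm thick, lying flat; the other person's part. Leave it.
- screw_tray: blue open tray 100 x 70 x 25 mm. Leave it.
- sponge: yellow block sponge 110 x 70 x 30 mm. Leave it.
Things that resemble listed ones, but are neither listed nor needed, are in the scene too. There is more than one size of the rest; the job needs the largest.

How it is judged:
By the outcome, as a careful person would: the job done as asked, in the order asked, and still so for the second after the job is handed in, while the arm keeps its last pose, push and grip.
It also fails if it takes over 42 s, if anything falls off the work surface, if the arm or the gripper's body presses on something with over 40 N, if the wrist force passes 120 N, or if a joint passes its speed limit or range.

## Working session

There is one attempt and no reset: what is moved stays moved. The work goes in short steps, Python scripts to look and compute and a shell command to move; the robot and the scene stay as the last step left them, time stands still between calls to the robot, and variables do not carry over. Pictures are saved under pics/ and viewed, at most 10 in all, crops included, and the job is handed in when it is done.

```bash
mkdir -p pics; ls; python3 - <<'E'
from rig import robot,cams,nets
import cv2,numpy as np
print(robot.state())
for c in("scene","top"):
    im=cams.capture(c); cv2.imwrite(f"pics/{c}0.png",im[:,:,::-1])
    i=cams.camera_info(c);R=cv2.Rodrigues(np.array(i['rvec'],float))[0];print(c,i,(-R.T@np.array(i['tvec']).ravel()))
    for n in("rail","rail_tip","rest","corner","socket_mouth"):
        print(n,[(np.round(d['point']).tolist(),round(d['conf'],2)) for d in nets.mark_of(c,n)])
E
```

```text
pics
{'t': 0.0, 'joint_pos': array([8.86310195e-01, 1.04706915e-01, 9.65077986e-02, 1.56390692e+00,
       1.90434530e-05, 1.35310639e+00]), 'qd': array([ 5.11483715e-04, -1.44856182e-03,  1.18635530e-04, -1.60655034e-03,
        7.89282838e-05,  3.46889306e-04]), 'effort': array([-2.87423945e-04, -5.56946719e+01,  5.03640819e+01,  1.73000753e-02,
       -3.96760006e-04, -5.56127944e-06]), 'eef_pos': array([269.80205613, 535.57875894, 244.5390612 ]), 'eef_rot': array([-2.94049370e-04,  2.31284769e-01,  9.72885875e-01, -5.85199654e-04]), 'contact_force': array([ 0.68734914,  0.04675492, -0.74667831]), 'wrist_torque': array([-0.0184603, -0.0334513, -0.010674 ]), 'grip_force': 0.0, 'finger_gap': 85.24448824532715}
scene {'mtx': array([[410.47962705,   0.        , 284.18550015],
       [  0.        , 410.47962705, 206.6051328 ],
       [  0.        ,   0.        ,   1.        ]]), 'rvec': array([ 1.79619932,  1.93870187, -0.65771465]), 'tvec': array([  54.37940552, -377.12506302, 1467.61154015])} [1177.82320431   56.76443153  953.19167242]
rail [([382.0, 237.0], 0.86)]
rail_tip [([333.0, 231.0], 0.67)]
rest [([455.0, 201.0], 0.83), ([253.0, 305.0], 0.72), ([367.0, 178.0], 0.62), ([382.0, 236.0], 0.6)]
corner [([196.0, 218.0], 0.55)]
socket_mouth []
top {'mtx': array([[416.45321603,   0.        , 289.28910376],
       [  0.        , 416.45321603, 207.45635794],
       [  0.        ,   0.        ,   1.        ]]), 'rvec': array([ 2.10870418, -2.16968709,  0.13880198]), 'tvec': array([  18.42480434,  545.41488199, 1370.78389791])} [ 342.25633538  -15.37025493 1435.09223322]
rail []
rail_tip [([249.0, 198.0], 0.61), ([217.0, 210.0], 0.54), ([424.0, 268.0], 0.19)]
rest [([220.0, 211.0], 0.92), ([152.0, 249.0], 0.8), ([227.0, 269.0], 0.7)]
corner [([363.0, 213.0], 0.88)]
socket_mouth [([349.0, 214.0], 0.59)]
```

View pics/scene0.png

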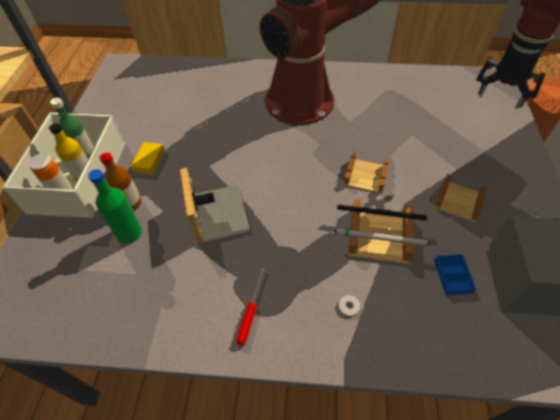

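View pics/top0.png

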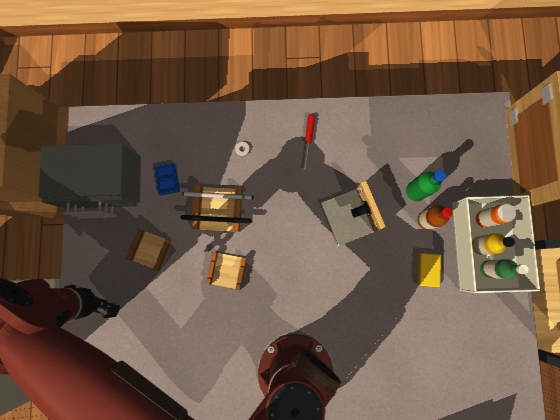

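The scene picture shows the candidates for the rest at (382,236), (367,175) and (461,200). In the top picture they are at (220,210), (227,269) and (152,250). The one at scene (382,236) / top (220,210) is the largest and the only one with rails in it. The steel rail is its outer lane, with the green tape at top (246,198). The corner is at top (360,212). I'll confirm this in enlarged crops.

```bash
python3 - <<'E'
import cv2,numpy as np
a=cv2.imread("pics/top0.png");b=cv2.imread("pics/scene0.png")
c1=cv2.resize(a[170:250,170:270],(800,640),interpolation=cv2.INTER_CUBIC)[:600]
cv2.imwrite("pics/c1.png",c1)
c2=cv2.resize(a[170:250,315:395],(400,400),interpolation=cv2.INTER_CUBIC)
c3=cv2.resize(b[160:240,175:255],(400,400),interpolation=cv2.INTER_CUBIC)
cv2.imwrite("pics/c2.png",np.hstack([c2,c3]))
E
```

```text
(no output)
```

View pics/c1.png

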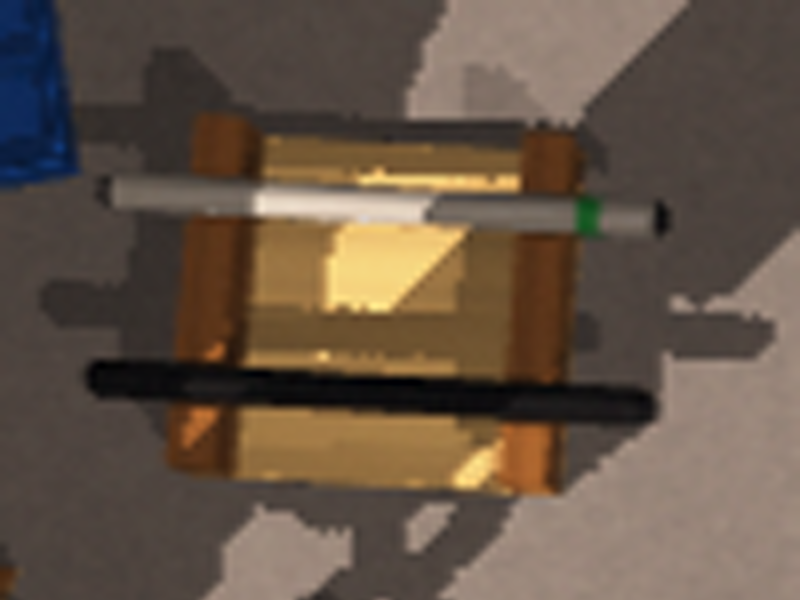

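View pics/c2.png

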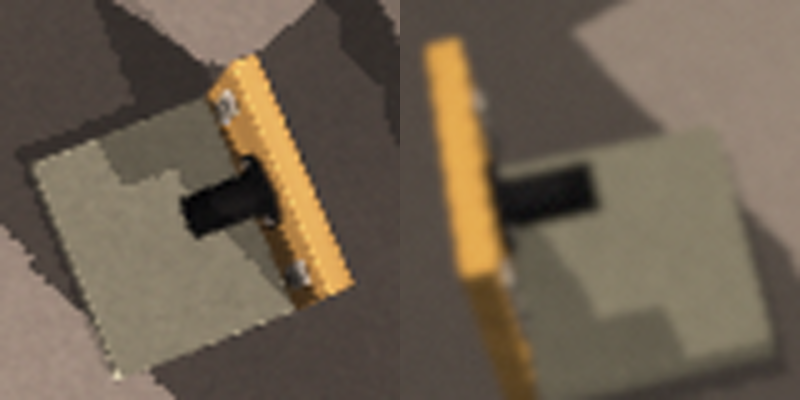

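The crops confirm that the steel rail with the green tape is in the outer lane, with its ends at top ≈(183,194) and (252,197). The corner is seen clearly, with its mouth at top ≈(353,214). Next I fit the poses.

```bash
cat > h.py <<'E'
import cv2,numpy as np
from rig import robot,cams,nets
from scipy.optimize import least_squares
C={c:cams.camera_info(c) for c in("scene","top")}
def proj(c,P): 
    i=C[c];return cv2.projectPoints(np.array(P,float).reshape(-1,1,3),np.array(i['rvec']),np.array(i['tvec']),i['mtx'],None)[0].reshape(-1,2)
def ray(c,uv,z):
    i=C[c];R=cv2.Rodrigues(np.array(i['rvec']))[0];o=-R.T@np.array(i['tvec']).ravel()
    d=R.T@np.linalg.inv(i['mtx'])@np.array([uv[0],uv[1],1.]);return o+d*(z-o[2])/d[2]
def T(p,L):
    c,s=np.cos(p[2]),np.sin(p[2]);L=np.array(L,float);return np.c_[p[0]+c*L[:,0]-s*L[:,1],p[1]+s*L[:,0]+c*L[:,1],L[:,2]]
def fit(obs,p0):
    f=lambda p:np.concatenate([(proj(c,T(p,L))-np.array(uv)).ravel() for c,L,uv in obs])
    r=least_squares(f,p0,loss='soft_l1');return r.x,f(r.x).reshape(-1,2)
E
cat > m.py <<'E'
from h import *
un=lambda p,s,o:((np.array(p,float)+.5)/s-.5)+np.array(o)
top=('top',[(80,130,16),(-80,130,16),(-80,-18,130),(80,-18,130),(0,55,80)],un([(35,160),(118,375),(352,285),(258,55),(190,221)],5,(315,170)))
sc=('scene',[(80,-18,130),(80,0,130),(-80,-18,130),(-80,0,130),(0,55,80),(-80,130,16),(80,130,16)],un(np.array([(465,280),(495,268),(425,45),(460,37),(595,188),(715,128),(772,347)])-[400,0],5,(175,160)))
p0=[500,-200,0.4]
for o in([top],[sc],[top,sc]):
    p,r=fit(o,p0);print('corner',p[:2].round(1),np.degrees(p[2]).round(2),r.round(1).tolist(),'mouth',T(p,[(0,55,80)]).round(1).tolist())
e=un([(103,191),(662,218)],8,(170,170))
print('rail top ends',[ray('top',q,53).round(1) for q in e])
for c in C:
    im=cv2.imread(f'pics/{c}0.png');h=cv2.cvtColor(im,cv2.COLOR_BGR2HSV)
    g=cv2.inRange(h,(50,90,40),(85,255,255));x0,y0,x1,y1=(230,180,265,215) if c=='top' else (325,220,350,245)
    v,u=np.nonzero(g[y0:y1,x0:x1]);print(c,'tape',len(u),ray(c,(u.mean()+x0,v.mean()+y0),56).round(1) if len(u) else '')
    cams.capture(c)
    for d in nets.cut_out(c,'rail')[:3]:
        v,u=np.nonzero(d['mask']);X=np.array([ray(c,q,53) for q in zip(u,v)])[:,:2];m=X.mean(0);w,V=np.linalg.eigh(np.cov((X-m).T));t=(X-m)@V[:,1]
        print(c,round(d['conf'],2),np.round(d['box']),m.round(1),V[:,1].round(4),t.min().round(),t.max().round())
E
python3 m.py
```

```text
corner [ 532.  -255.7] 18.69 [[-0.5, 0.1], [-0.3, 0.7], [0.6, 0.3], [0.4, -0.6], [-0.2, -0.5]] mouth [[514.3, -203.6, 80.0]]
corner [ 531.  -254.2] 19.15 [[-1.2, -0.1], [0.1, 0.7], [0.2, 0.2], [-0.1, 0.5], [0.3, -0.0], [0.6, -0.5], [-0.0, -0.9]] mouth [[513.0, -202.3, 80.0]]
corner [ 531.4 -254.7] 18.94 [[-0.8, 0.4], [-0.4, 1.0], [0.4, 0.5], [-0.0, -0.4], [-0.5, -0.2], [-1.5, -0.0], [-0.2, 0.8], [0.1, 0.2], [-0.2, 0.5], [0.1, 0.1], [0.6, -0.3], [-0.3, -0.7]] mouth [[513.5, -202.6, 80.0]]
rail top ends [array([602.5, 363. ,  53. ]), array([583.7, 126.3,  53. ])]
scene tape 17 [585.4 157.1  56. ]
scene 0.64 [384. 236.  94.  18.] [590.6 243.2] [0.0817 0.9967] -117.0 120.0
top tape 12 [585.2 157.4  56. ]
top 0.57 [219. 196.  67.  11.] [592.5 243.6] [0.082  0.9966] -120.0 118.0
```

The rail centre is ≈(592.5, 244.5, 53) at yaw −4.65°. The mouth is ≈(513.5, −202.6, 80) at yaw 18.9°. I'll move above the rail, going right first to clear the grey box.

```bash
python3 -m inch '[[[5,-40,0,0,0,-5],[5,-40,0,0,0,-5],[5,-40,0,0,0,-5],[5,-40,0,0,0,-5],[5,-40,0,0,0,-5],[5,-40,0,0,0,-5],[36.5,-6.5,0,0,0,-5],[36.5,-6.5,0,0,0,-5],[36.5,-6.5,0,0,0,-5],[36.5,-6.5,0,0,0,-5],[36.5,-6.5,-20,0,0,-5],[36.5,-6.5,-20,0,0,-5],[36.5,-6.5,-20,0,0,-5],[36.5,-6.5,-20,0,0,-2.9],[0,0,0,0,0,0],[0,0,0,0,0,0]]]' 0 40
```

```text
t: 2.4
eef_pos: [591.8, 243.4, 164.0]
eef_rot: [-0.001, 0.735, 0.678, -0.001]
contact_force: [0.0, 1.0, 0.0]
finger_gap: 85.3
grip_force: 0.0
```

```bash
python3 -m inch '[[[0.7,1,-20,0,0,0],[0,0,-20,0,0,0],[0,0,-20,0,0,0],[0,0,-20,0,0,0],[0,0,-20,0,0,0],[0,0,-10,0,0,0],[0,0,-6,0,0,0],[0,0,0,0,0,0],[0,0,0,0,0,0]]]' 0 && python3 -m inch '[[[0,0,0,0,0,0],[0,0,0,0,0,0],[0,0,0,0,0,0],[0,0,0,0,0,0],[0,0,0,0,0,0],[0,0,0,0,0,0],[0,0,0,0,0,0],[0,0,0,0,0,0],[0,0,0,0,0,0],[0,0,0,0,0,0]]]' 1 80
```

```text
t: 3.3
eef_pos: [593.3, 245.1, 50.7]
eef_rot: [0.0, 0.735, 0.678, 0.001]
contact_force: [0.3, 1.1, -0.1]
finger_gap: 85.1
grip_force: 0.0
t: 4.3
eef_pos: [592.9, 244.9, 49.5]
eef_rot: [0.0, 0.735, 0.678, 0.0]
contact_force: [-0.3, 0.1, 3.2]
finger_gap: 13.3
grip_force: 78.0
```

```bash
python3 -m inch '[[[0,0,4,0,0,0],[0,0,10,0,0,0],[0,0,20,0,0,0],[0,0,20,0,0,0],[0,0,20,0,0,0],[0,0,20,0,0,0],[0,0,10,0,0,0],[0,0,0,0,0,0],[0,0,0,0,0,0],[0,0,0,0,0,0]]]'; python3 - <<'E'
from h import *
print(robot.state()['wrist_torque'])
a=cams.capture('top')[:,:,::-1];b=cams.capture('scene')[:,:,::-1]
cv2.imwrite('pics/top1.png',a);cv2.imwrite('pics/scene1.png',b)
cv2.imwrite('pics/d1.png',np.hstack([cv2.resize(a[150:250,170:270],(400,400),interpolation=2),cv2.resize(b[170:270,320:420+20][:, :100],(400,400),interpolation=2)]))
E
```

```text
t: 5.3
eef_pos: [592.0, 244.7, 151.9]
eef_rot: [-0.001, 0.735, 0.678, -0.001]
contact_force: [-0.2, -0.6, -2.2]
finger_gap: 13.6
grip_force: 78.0
[ 0.02220447  0.07817385 -0.04421275]
```

View pics/d1.png

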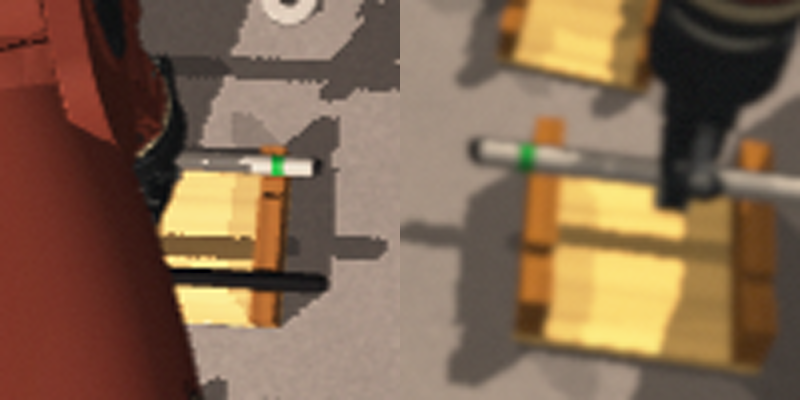

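The rail is held level, with the tape at the outer (−y) end. Next I carry it to a point 40 mm in front of the mouth and on its axis.

```bash
python3 -m inch '[[[-6,-15,0,0,0,1.2],[-13,-29.6,0,0,0,2.4],[-13,-29.6,0,0,0,2.4],[-13,-29.6,0,0,0,2.4],[-13,-29.6,0,0,0,2.4],[-13,-29.6,0,0,0,2.4],[-13,-29.6,0,0,0,2.4],[-13,-29.6,0,0,0,2.4],[-13,-29.6,0,0,0,2.4],[-13,-29.6,0,0,0,2.4],[-7.3,-14.5,-10,0,0,0.75],[0,0,-15,0,0,0],[0,0,-20,0,0,0],[0,0,-20,0,0,0],[0,0,-10,0,0,0],[0,0,0,0,0,0],[0,0,0,0,0,0],[0,0,0,0,0,0]]]'; cat > look.py <<'E'
import sys;from h import *
n=sys.argv[1];s=robot.state();print(s['eef_pos'].round(2),np.round(s['eef_rot'],4),s['contact_force'].round(2))
ims=[]
for c in C:
    im=cams.capture(c)[:,:,::-1].copy();cv2.imwrite(f'pics/{c}{n}.png',im)
    h=cv2.cvtColor(im,cv2.COLOR_BGR2HSV);g=cv2.inRange(h,(50,90,30),(85,255,255))
    e=proj(c,[(505,-160,80)])[0].astype(int);u0,v0=e-30
    v,u=np.nonzero(g[v0:v0+60,u0:u0+60])
    if len(u):print(c,'tape',len(u),u.mean()+u0,v.mean()+v0,ray(c,(u.mean()+u0,v.mean()+v0),84).round(1))
    print(c,'crop',u0-10,v0-10);ims.append(cv2.resize(im[v0-10:v0+70,u0-10:u0+70],(400,400),interpolation=cv2.INTER_CUBIC))
cv2.imwrite(f'pics/v{n}.png',np.hstack(ims))
E
python3 look.py 2
```

```text
t: 7.2
eef_pos: [463.1, -51.1, 79.3]
eef_rot: [0.001, 0.581, 0.814, 0.0]
contact_force: [-0.3, -0.0, -0.9]
finger_gap: 13.7
grip_force: 78.3
[463.1  -51.12  79.31] [7.000e-04 5.813e-01 8.137e-01 2.000e-04] [-0.34 -0.01 -0.92]
scene tape 14 239.71428571428572 191.14285714285714 [ 490.6 -134.6   84. ]
scene crop 189 155
top crop 299 176
```

View pics/v2.png

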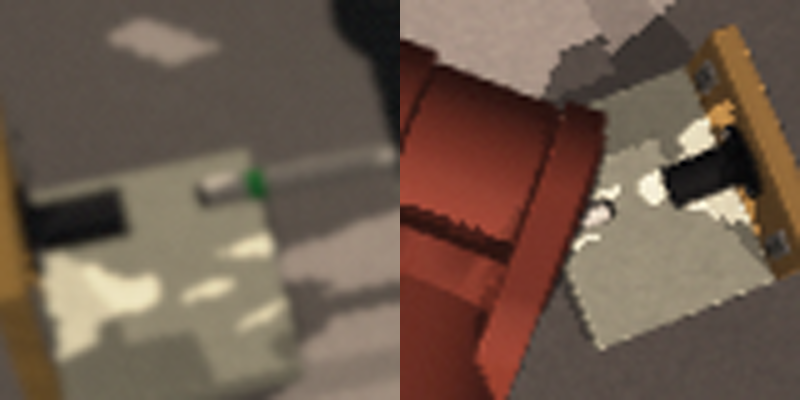

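In the scene half the rail tip is at crop (203,192) and the mouth at (125,213), so the rail looks a few mm high. In the top half the tip is at (608,210), nearly on the tube axis. I'll lower it, close in to about 15 mm and re-measure.

```bash
python3 -m inch '[[[0,0,-2.8,0,0,0],[0.6,-4,0,0,0,0],[1.3,-4,0,0,0,0],[1.3,-4,0,0,0,0],[1.3,-4,0,0,0,0],[1.3,-4,0,0,0,0],[1.3,-4,0,0,0,0],[0,0,0,0,0,0],[0,0,0,0,0,0],[0,0,0,0,0,0]]]'; python3 look.py 3; python3 - <<'E'
import cv2,numpy as np
a=cv2.imread('pics/scene3.png')[175:225,195:245];b=cv2.imread('pics/top3.png')[195:235,325:375]
f=lambda x:cv2.convertScaleAbs(cv2.resize(x,(400,x.shape[0]*8),interpolation=cv2.INTER_CUBIC),alpha=1.6,beta=15)
b=cv2.copyMakeBorder(f(b),0,80,0,0,0);cv2.imwrite('pics/w3.png',np.hstack([f(a),b]))
E
```

```text
t: 8.3
eef_pos: [469.4, -74.9, 75.5]
eef_rot: [-0.0, 0.581, 0.814, 0.0]
contact_force: [0.3, 0.5, -1.0]
finger_gap: 13.5
grip_force: 78.3
[469.45 -74.92  75.49] [-1.000e-04  5.814e-01  8.137e-01  0.000e+00] [ 0.25  0.45 -1.  ]
scene tape 12 231.0 193.5 [ 500.4 -157.    84. ]
scene crop 189 155
top crop 299 176
```

View pics/w3.png

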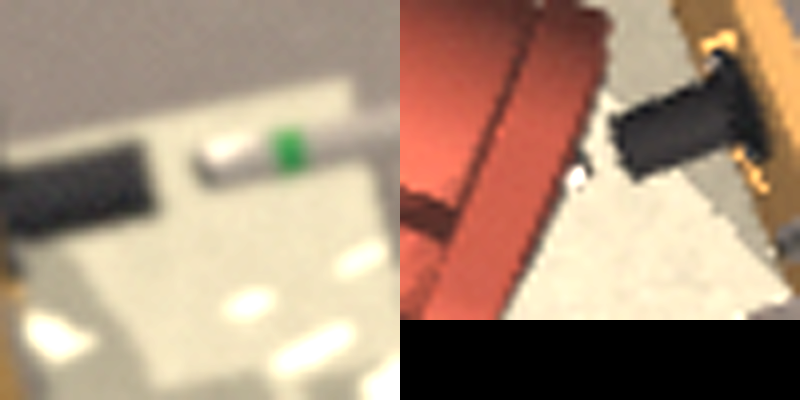

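The tip is lined up with the tube to within about 1 mm in both halves: tip (203,165) against mouth (148,178) in the scene half, and tip (588,163) against mouth (622,150) in the top half. I'll ease it in and watch the force.

```bash
python3 -m inch '[[[0.8,-2.37,0,0,0,0],[0.8,-2.37,0,0,0,0],[0.8,-2.37,0,0,0,0],[0.8,-2.37,0,0,0,0],[0.8,-2.37,0,0,0,0],[0.8,-2.37,0,0,0,0],[0,0,0,0,0,0]]]';python3 -m inch '[[[0.8,-2.37,0,0,0,0],[0.8,-2.37,0,0,0,0],[0.8,-2.37,0,0,0,0],[0.8,-2.37,0,0,0,0],[0,0,0,0,0,0],[0,0,0,0,0,0]]]'; python3 look.py 4;  python3 - <<'E'
import cv2,numpy as np
a=cv2.imread('pics/scene4.png')[175:225,195:245];b=cv2.imread('pics/top4.png')[195:235,325:375]
f=lambda x:cv2.convertScaleAbs(cv2.resize(x,(400,x.shape[0]*8),interpolation=cv2.INTER_CUBIC),alpha=1.6,beta=15)
b=cv2.copyMakeBorder(f(b),0,80,0,0,0);cv2.imwrite('pics/w4.png',np.hstack([f(a),b]))
from rig import robot;print(robot.state()['wrist_torque'])
E
```

```text
t: 9.1
eef_pos: [474.4, -89.6, 75.5]
eef_rot: [0.0, 0.582, 0.814, 0.0]
contact_force: [0.4, -0.1, -1.5]
finger_gap: 13.6
grip_force: 78.3
t: 9.7
eef_pos: [477.5, -98.8, 75.5]
eef_rot: [-0.0, 0.581, 0.814, 0.0]
contact_force: [-0.5, 0.1, -1.9]
finger_gap: 13.6
grip_force: 78.3
[477.51 -98.84  75.51] [-0.      0.5815  0.8136  0.    ] [-0.5   0.14 -1.94]
scene tape 13 221.46153846153845 195.30769230769232 [ 508.3 -181.8   84. ]
scene crop 189 155
top crop 299 176
[0.01099913 0.03731425 0.05248587]
```

View pics/w4.png

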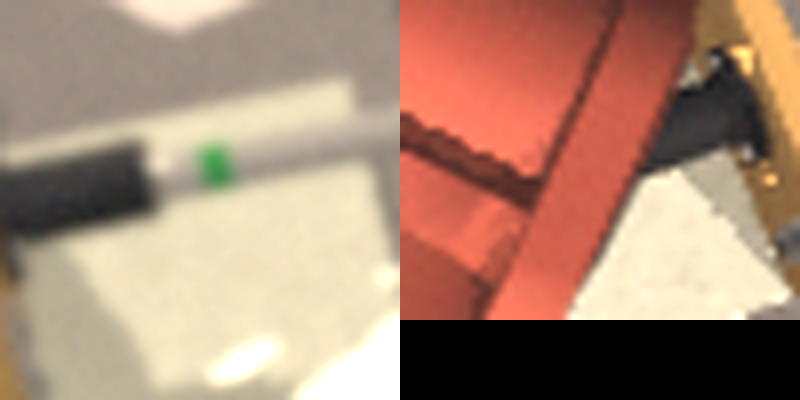

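The tip is inside the mouth by about 8–10 mm (tape centre at crop 217, mouth at about 152) with no side force. I'll keep advancing until the spring responds.

```bash
python3 -m inch '[[[0.65,-1.9,0,0,0,0],[0.65,-1.9,0,0,0,0],[0.65,-1.9,0,0,0,0],[0.65,-1.9,0,0,0,0],[0,0,0,0,0,0],[0,0,0,0,0,0]]]';for i in 1 2 3;do python3 -m inch '[[[0.65,-1.9,0,0,0,0],[0.65,-1.9,0,0,0,0],[0,0,0,0,0,0],[0,0,0,0,0,0]]]';done
```

```text
t: 10.4
eef_pos: [480.1, -106.4, 75.5]
eef_rot: [-0.0, 0.581, 0.814, 0.0]
contact_force: [-0.5, -0.3, -1.2]
finger_gap: 13.4
grip_force: 78.3
t: 10.8
eef_pos: [481.3, -110.0, 75.4]
eef_rot: [-0.0, 0.581, 0.814, 0.0]
contact_force: [-0.6, 2.2, -1.2]
finger_gap: 13.7
grip_force: 78.3
t: 11.2
eef_pos: [482.5, -113.6, 75.3]
eef_rot: [-0.0, 0.581, 0.814, 0.0]
contact_force: [-0.9, 5.9, -1.4]
finger_gap: 13.9
grip_force: 78.2
t: 11.6
eef_pos: [483.5, -116.8, 75.1]
eef_rot: [-0.001, 0.581, 0.814, 0.001]
contact_force: [-1.1, 7.3, -1.2]
finger_gap: 13.4
grip_force: 78.1
```

```bash
python3 -m inch '[[[0.5,-1.5,0,0,0,0],[0.5,-1.5,0,0,0,0],[0,0,0,0,0,0],[0,0,0,0,0,0],[0,0,0,0,0,0]]]'; python3 look.py 5;  python3 - <<'E'
from rig import robot,cams
import cv2,numpy as np
F=[]
for i in range(8):
    cams.capture('scene');s=robot.state();F.append(s['contact_force']@np.array([-.324,.946,0]))
print(np.round(F,2),np.mean(F),s['eef_pos'])
a=cv2.imread('pics/scene5.png')[180:210,195:235]
cv2.imwrite('pics/w5.png',cv2.convertScaleAbs(cv2.resize(a,(800,600),interpolation=cv2.INTER_CUBIC),alpha=1.6,beta=15))
E
```

```text
t: 12.1
eef_pos: [484.3, -119.3, 74.9]
eef_rot: [-0.001, 0.581, 0.814, 0.001]
contact_force: [-2.3, 10.6, -1.7]
finger_gap: 13.5
grip_force: 78.1
[ 484.32 -119.34   74.92] [-1.400e-03  5.810e-01  8.139e-01  8.000e-04] [-2.33 10.56 -1.67]
scene tape 12 213.75 197.08333333333334 [ 515.8 -201.6   84. ]
scene crop 189 155
top crop 299 176
[10.64 10.21 10.88 10.48 11.25  9.93 10.66  9.99] 10.505068313736329 [ 484.33597865 -119.34002621   74.94150578]
```

View pics/w5.png

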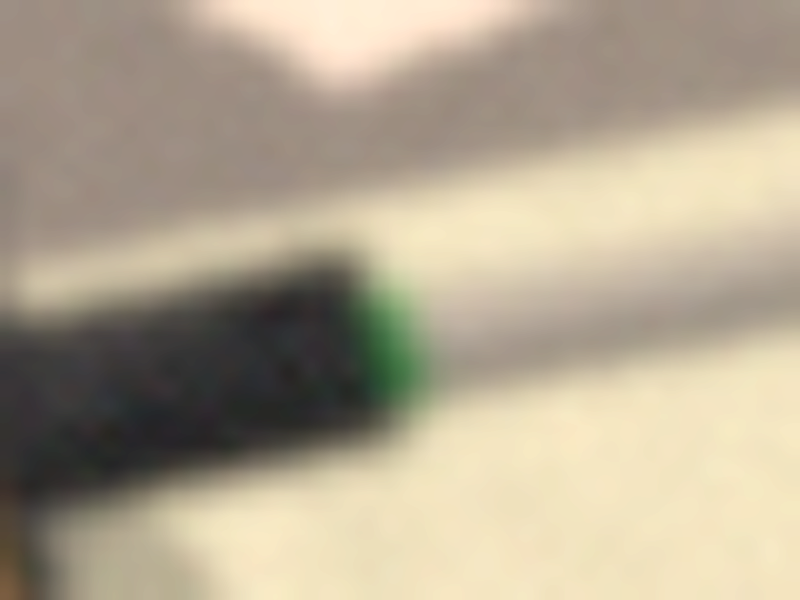

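The mouth sits at about the middle of the tape (green visible from 365 to 420 at 20×, roughly half its width). The push is steady at about 10.4 N. Handing in.

```bash
python3 -c "
from rig import robot
print(robot.sign_off())"
```

```text
the job is handed in; nothing more can be done
None
```

The green-taped steel rail is in the sprung socket with the mouth at about the middle of the tape (to roughly 1 mm by eye), still gripped and pushing steadily at about 10.5 N; it was handed in after about 13 s of the 42 s, with no verdict returned.

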